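Open the child-resistant tablet bottle

ROBOT

A 6-joint arm with a two-finger parallel gripper is mounted at the origin on a cart in front of the work surface, level with it; the furniture and walls round the work are solid. World frame = base frame: x ahead of the robot, y to its left, z up, the work surface at z = 0. Lengths are in m, angles in degrees, forces in N, time in s.
With the tool pointing down it reaches from about 0.35 to 0.875 m from the base axis. Payload 4.2 kg.
Tool frame: the origin (TCP) lies midway between the tips of the shut fingers; the grasp point (between the pads) lies 19 mm behind it (r.pinch_z is the distance from the TCP to the grasp point, in m); z points along the fingers, y is the line along which they close (so a half turn about z gives the same grasp; the last joint's range is limited). The gripper opens to 87 mm and grips with 3 to 60 N. Pads are 19 mm wide; open, the fingers measure 117 mm over their backs; the gripper's body (75 mm by 190 mm) begins 51 mm behind the grasp point.
Start: joints at [-54.397, 22.042, 0.453, 0, -68.411, -14.817], TCP at [0.222, -0.584, 0.223] pointing down, gripper open.
Joint ranges: [-179.83, 179.83], [-69.29, 118.12], [-61.27, 80.66], [-181.25, 117.63], [-171.15, -9.14], [-177.46, 177.46]. Speed limits (degrees/s): [159.86, 159.86, 180, 180, 180, 180].

INTERFACE

Orientations are given as a 3x3 rotation matrix whose columns are the frame's x, y, z axes.
In Python, from station import r, imaging, models gives the robot as it stands. The module is installed in compiled form; this text tells all that it offers.
- The arm moves only by the tool apply_moves, never from a script. Its argument "moves" is a list of rows, each a list of 2 entries, a list of its own where there are three numbers: the shift along the tool's x, y, z in m, then the turn about the tool's z in degrees. A call has 1 to 5 rows; each row shifts and turns the commanded pose from where the row before left it, along the tool's axes as they then stand; what a row does not reach is not made up. A row lasts 1/12 s, in which the tool goes at most 41.7 mm and 7.16 degrees, less where a joint would pass 70% of its speed; a pose out of reach is approached as far as the arm can. A call is refused whole if a number of a shift passes 0.0417 or a number of a turn 7.16, either way. A call with a gripper value outside its range is refused whole. "hand" is the finger opening in m, from 0 to 0.087, set as the call begins (left out, the last holds). The fingers move at their own pace and stop on an object; the grip force is fixed at half the most. Time passes only in rows, so rows that do not move let the fingers close. It gives the time, the measured TCP pose, the force, the opening and the grip force at its end, in the units of the state.
- r.sense(): the state, without advancing time (a new reading comes with each control period).
- imaging.capture(name): name is "scene" or "side" or "wrist"; returns a dict with "frame" (384x512x3 uint8, blue, green, red), "intrinsics" (3x3 intrinsics, pixels), "eye" and "orientation" of the camera in the world. Camera axes: x right, y down, z forward; pixel columns grow to the right and rows downward; lengths in m; the calibration is good to about 2 mm. A picture is of the moment at which its call begins. There is no depth.
- r.finish_job(): hands the job in; it is judged then, once.
Trained networks look in a picture, given as the dict that the camera call returned (one of the last four; its "shot" number tells which), for a name from the list of things; names that differ only in an ending like _2 or _b are one class to them, and where a whole thing is asked for, a point or a joint stands for the part that bears it (a point fixed in the world has none). Each returns a list of dicts, best first, with "confidence" (0 to 1); they miss things now and then, are a little off and sometimes report something else, mostly with a low value. They report only what shows in the picture. A call takes as long as a camera call. They do not tell look-alikes from the thing itself.
- models.cut_out(picture, target): "region" (384x512 bool, what is visible of it) and "extent" ([left, top, width, height] as shares, 0 to 1, of the picture: columns of its width, rows of its height, round what is visible of it).
- models.place_of(picture, target): "at" ([column, row] as shares, 0 to 1, of the picture: columns of its width, rows of its height: a listed point, or the origin of a listed thing).
The state is a dict: "time_s": time; "joints": joint angles; "joint_velocities": joint speeds; "effort": joint torques, N m; "tcp_pos": TCP position; "ee_rot": TCP orientation; "wrist_force": force on the tool from outside, world axes, zero at the start; "moment": the same for the moment, N m; "gripper_width": opening from 0.0 (shut) to 1.0 (fully open); "gripper_force": force on a finger pad.
Only numpy, scipy, OpenCV 4.12 (cv2) and the standard library are available. Lean on these libraries where they do the work, as an engineer would, in place of code of your own. Each camera call takes 0.05 s, during which the arm holds its last target. There are 200 camera calls.

TASK

Open the amber bottle clamped in the bench holder: its white child-resistant cap must be pressed fully down and, while held down, turned a sixth of a turn anticlockwise past its lock. Lift the cap off and set it down gently, open side down, inside the empty shallow steel tray, without knocking over the two small vials and the bottle standing nearby.

Things in the scene. Friction and masses are not known exactly. Their poses are not given: they have to be found in the camera images.
- bottle: Square amber bottle (58 mm, body 76 mm high, shoulder to 84) clamped in a steel bench holder, all fixed. Origin on the bench under the bottle's axis, z up. Base plate x -50 to 50 mm, y -84 to 52, 8 thick; jaws 52 mm high at y = +-30 to +-43; screw with black knob out to y = -97, 46 high. Neck 32 mm across with three lugs.
- mouth (a point): Centre of the rim of the bottle's neck, 106 mm above the bench, on the common axis of bottle and cap; axes as the bottle's. The cap comes off straight up; it is clear of the neck when its underside is above this point, 15 mm higher than when locked.
- cap: White round ribbed cap, two arrows moulded on top, 51 mm across, 30 high, about 60 g, on the amber bottle. Origin: centre of its open underside, 91 mm above the bench when locked; x along the bottle's x then. Locked, it cannot be pulled off or turned more than 5 degrees. Pressed down, it turns anticlockwise (seen from above): free of its lock from 46 degrees, best 60, end stop at 78.
- cap_top (a point): Centre of the cap's flat top, 30 mm above its underside; 121 mm above the bench while locked. The straight ribbed side below it is the place to grip.
- cap_liner (a joint): Spring disc inside the cap, m: 0 locked, grows as the cap is pressed down on the rim, solid stop at 0.0075, -0.003 when the cap is off. The lock lets go from 0.0055; press 6.5 mm before turning and stay down while turning. The cap resists with 4 N at 0 and 10 N at the stop, and is pushed up when freed, so keep hold of it.
- tray: Shallow open steel tray 112 mm (its x) by 172 mm (its y), walls 19 mm high and 2 mm thick, floor 2 mm thick, 0.4 kg, loose on the bench, empty. Origin at the centre of its underside. An opening gripper has most room along its y.
- vial_1: Small vial with a wide purple cap, 26 mm across, 55 mm high, standing loose on the bench; bystander. Origin at the centre of its underside.
- vial_2: A second vial, the same as the first; bystander. Origin at the centre of its underside.
- bottle_buffer: Round bottle with a blue screw cap, 54 mm across, 103 mm high, standing loose behind the vials; bystander. Origin at the centre of its underside.
There are look-alikes about, which are no part of the job. Several things have the shape of the cap; the one meant has the colours described above.

How it is judged:
By the outcome, as a careful person would: the job done as asked, in the order asked, and still so for the second after the job is handed in, with the robot touching nothing.
It also fails if it takes over 45 s, if anything falls off the work surface, if the arm or the gripper's body presses on something with over 40 N, if the wrist force passes 120 N, or if a joint passes its speed limit or range.

## Working session

There is one attempt and no reset: what is moved stays moved. The work goes in short steps, Python scripts to look and compute and a tool call to move; the robot and the scene stay as the last step left them, time stands still between calls to the robot, and variables do not carry over. Pictures are saved under pics/ and viewed, at most 10 in all, crops included, and the job is handed in when it is done.

Besides the shell and the picture viewer there is one more tool, called after "Call:" as name(argument=value, ...) on one line, values as JSON. apply_moves: Moves the arm, as the interface text tells. Its arguments: {"type":"object","properties":{"moves":{"type":"array"},"hand":{"type":"number"}},"required":["moves"]}

```bash
mkdir -p pics; cat > h.py <<'E'
from station import r, imaging, models
import numpy as np, cv2
def ray(p,uv):
    K=np.array(p["intrinsics"]);R=np.array(p["orientation"])
    d=R@np.linalg.inv(K)@np.array([uv[0],uv[1],1.]);return np.array(p["eye"]),d/np.linalg.norm(d)
def onz(p,uv,z):
    e,d=ray(p,uv);return e+d*(z-e[2])/d[2]
def proj(p,X):
    K=np.array(p["intrinsics"]);R=np.array(p["orientation"])
    c=K@(R.T@(np.array(X)-np.array(p["eye"])));return c[:2]/c[2]
def tri(rs):
    A=np.zeros((3,3));b=np.zeros(3)
    for e,d in rs:
        M=np.eye(3)-np.outer(d,d);A+=M;b+=M@e
    return np.linalg.solve(A,b)
E
python3 - <<'E'
from h import *
np.set_printoptions(precision=3,suppress=True)
Z=dict(bottle=0,mouth=.106,cap=.091,cap_top=.121,tray=0,vial_1=0,bottle_buffer=0)
ims=[]
for n in("scene","side"):
    p=imaging.capture(n);ims.append(p["frame"])
    print(n,np.array(p["eye"]))
    for t,z in Z.items():
        for d in models.place_of(p,t)[:5]:
            uv=np.array(d["at"])*[512,384]
            print(t,round(d["confidence"],2),uv.round(1),onz(p,uv,z))
cv2.imwrite("pics/a.png",cv2.resize(ims[0],(800,600)))
cv2.imwrite("pics/b.png",cv2.resize(ims[1],(800,600)))
s=r.sense();print(s["tcp_pos"],np.array(s["ee_rot"]),s["time_s"],r.pinch_z)
E
```

```text
scene [0.019 0.8   0.486]
bottle 0.65 [350.1 216.6] [0.447 0.049 0.   ]
mouth 0.84 [351.6 171.3] [0.451 0.056 0.106]
cap 0.95 [282.2 226.1] [0.432 0.293 0.091]
cap 0.59 [353.  177.5] [0.449 0.05  0.091]
cap_top 0.86 [284.8 214.4] [0.421 0.301 0.121]
cap_top 0.83 [351.9 160.7] [0.461 0.04  0.121]
cap_top 0.57 [325.8 236. ] [0.336 0.31  0.121]
cap_top 0.34 [215.  209.4] [0.515 0.366 0.121]
tray 0.6 [202.2 269.4] [0.536 0.384 0.   ]
vial_1 0.64 [256.1 211.8] [0.606 0.17  0.   ]
vial_1 0.59 [236.4 211.9] [0.637 0.199 0.   ]
bottle_buffer 0.88 [213.2 210.8] [0.677 0.229 0.   ]
side [0.339 0.859 0.645]
bottle 0.62 [315.8 192.1] [0.448 0.054 0.   ]
mouth 0.67 [320.9 159.2] [0.448 0.054 0.106]
cap 0.85 [320.8 164.9] [0.445 0.057 0.091]
cap 0.64 [275.4 218.6] [0.492 0.285 0.091]
cap 0.56 [321.5 229.4] [0.394 0.282 0.091]
cap_top 0.95 [322.6 219.6] [0.395 0.285 0.121]
cap_top 0.82 [319.4 151.4] [0.456 0.045 0.121]
cap_top 0.6 [274.5 207.4] [0.496 0.285 0.121]
vial_1 0.5 [243.2 201. ] [0.615 0.157 0.   ]
bottle_buffer 0.82 [208.5 211.8] [0.68  0.227 0.   ]
[ 0.222 -0.584  0.223] [[-0.935 -0.355 -0.   ]
 [-0.355  0.935  0.   ]
 [ 0.     0.    -1.   ]] 0.8 0.0187
```

View pics/a.png

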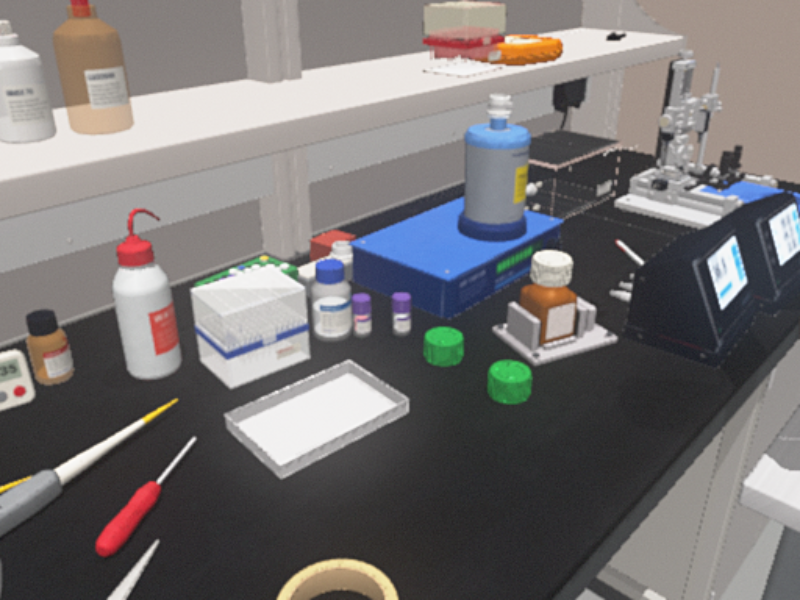

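View pics/b.png

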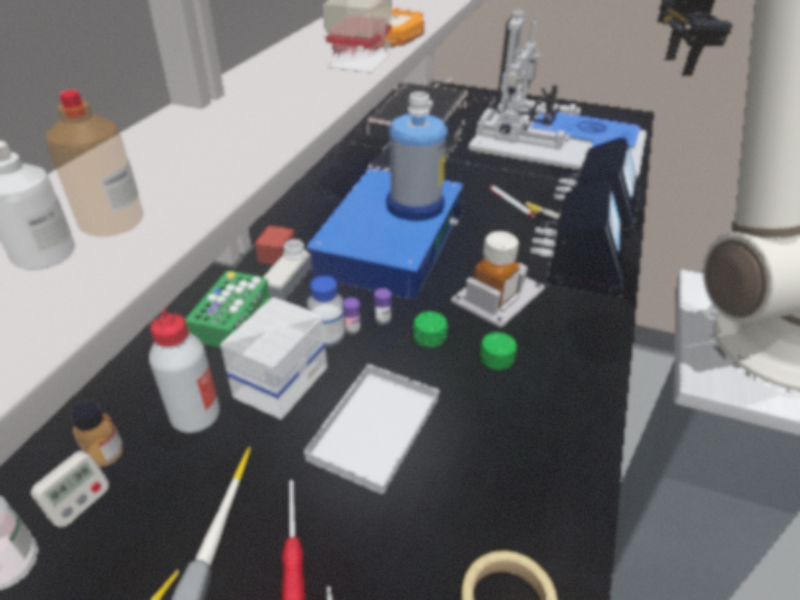

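The white cap on the amber bottle is at scene px (353,171) and side px (320,158). Candidates that could be taken for it are the green cap at scene (284,222), the green cap at scene (326,243), and the blue cap of the buffer bottle at (211,174). I choose the white one on the clamped amber bottle. Next I'll refine its position and the tray's by fitting silhouettes, and check the choice in one crop.

```bash
cat >> h.py <<'E'
from scipy.optimize import minimize
def hullmask(p,P):
    m=np.zeros((384*4,512*4),np.uint8)
    uv=np.array([proj(p,X) for X in P])
    cv2.fillConvexPoly(m,cv2.convexHull(np.round((uv+.5)*4-.5).astype(np.int32)),1)
    return cv2.resize(m.astype(np.float32),(512,384),interpolation=cv2.INTER_AREA)
def cyl(x,y,z0,z1,R):
    a=np.linspace(0,2*np.pi,40);return [(x+R*np.cos(t),y+R*np.sin(t),z) for t in a for z in(z0,z1)]
def box(x,y,yaw,z0,z1,hx,hy):
    c,s=np.cos(yaw),np.sin(yaw)
    return [(x+c*a-s*b,y+s*a+c*b,z) for a in(-hx,hx) for b in(-hy,hy) for z in(z0,z1)]
def fit(obs,gen,x0,step):
    def cost(q):
        t=0
        for p,m in obs:
            h=hullmask(p,gen(q));t+=1-np.minimum(h,m).sum()/np.maximum(h,m).sum()
        return t/len(obs)
    S=np.vstack([x0]+[np.array(x0)+np.eye(len(x0))[i]*step[i] for i in range(len(x0))])
    o=minimize(cost,x0,method="Nelder-Mead",options=dict(initial_simplex=S,xatol=1e-4,fatol=1e-4));return o.x,o.fun
def region(p,t,near):
    best=None
    for d in models.cut_out(p,t):
        e=d["extent"];c=np.array([e[0]+e[2]/2,e[1]+e[3]/2])*[512,384];k=np.linalg.norm(c-near)
        if k<25 and(best is None or k<best[0]):best=(k,d)
    return None if best is None else best[1]["region"].astype(np.float32)
E
python3 - <<'E'
from h import *
np.set_printoptions(precision=4,suppress=True)
ps=[imaging.capture(n) for n in("scene","side")]
near=dict(cap=[(353,171),(320,158)],tray=[(203,266),(239,273)],vial_1=[(256,201),(245,196)],vial_2=[(232,201),(225,202)],bottle_buffer=[(213,191),(208,198)])
gen=dict(cap=lambda q:cyl(q[0],q[1],.091,.121,.0255),tray=lambda q:box(q[0],q[1],q[2],0,.019,.056,.086),
 vial_1=lambda q:cyl(q[0],q[1],0,.055,.013),vial_2=lambda q:cyl(q[0],q[1],0,.055,.013),bottle_buffer=lambda q:cyl(q[0],q[1],0,.103,.027))
x0=dict(cap=[.449,.05],tray=[.53,.385,0],vial_1=[.61,.16],vial_2=[.637,.199],bottle_buffer=[.68,.228])
for t in near:
    obs=[(p,region(p,t,n)) for p,n in zip(ps,near[t])]
    obs=[o for o in obs if o[1] is not None]
    if not obs: print(t,"none");continue
    for y in ([0,.8,1.57,-.8] if t=="tray" else [None]):
        s=x0[t][:2]+([y] if y is not None else [])
        print(t,len(obs),*fit(obs,gen[t],s,[.02,.02,.3][:len(s)]),[fit([o],gen[t],s,[.02,.02,.3][:len(s)])[0] for o in obs] if t=="cap" else "")
T=lambda a,b:tri([ray(ps[0],np.array(a)/1.5625),ray(ps[1],np.array(b)/1.5625)])
print("stopper",T((499,100),(419,103)))
for q in ((735,212),(800,205),(640,245)): print("mon ray scene z.15",onz(ps[0],np.array(q)/1.5625,.15))
for q in ((600,140),(625,135),(600,180)): print("mon side z.15",onz(ps[1],np.array(q)/1.5625,.15))
for n,q in((0,(678,55)),(1,(515,20))): print("stand",[onz(ps[n],np.array(q)/1.5625,z) for z in(.2,.3)])
a=ps[0]["frame"][140:240,270:410];b=ps[1]["frame"][130:230,250:390]
cv2.imwrite("pics/c.png",cv2.resize(np.hstack([a,b]),None,fx=2.8,fy=2.8,interpolation=cv2.INTER_CUBIC))
E
```

```text
cap 2 [0.4506 0.0526] 0.1103670597076416 [array([0.4509, 0.0528]), array([0.4511, 0.0528])]
tray 2 [ 0.5375  0.379  -0.1031] 0.033062100410461426 
tray 2 [ 0.5375  0.3795 -0.1002] 0.03397276997566223 
tray 2 [0.5369 0.3791 3.0373] 0.033975571393966675 
tray 2 [ 0.5374  0.3794 -0.0968] 0.0337698757648468 
vial_1 2 [0.6082 0.1676] 0.11140957474708557 
vial_2 2 [0.6447 0.2078] 0.1723601222038269 
bottle_buffer 2 [0.6737 0.2349] 0.2072819173336029 
stopper [ 0.6311 -0.0645  0.274 ]
mon ray scene z.15 [ 0.3144 -0.1916  0.15  ]
mon ray scene z.15 [ 0.2578 -0.2842  0.15  ]
mon ray scene z.15 [0.3559 0.0083 0.15  ]
mon side z.15 [ 0.3404 -0.3203  0.15  ]
mon side z.15 [ 0.2961 -0.3632  0.15  ]
mon side z.15 [ 0.3243 -0.1512  0.15  ]
stand [array([ 0.8532, -1.2125,  0.2   ]), array([ 0.5621, -0.5096,  0.3   ])]
stand [array([ 0.6345, -0.9094,  0.2   ]), array([ 0.5681, -0.5117,  0.3   ])]
```

View pics/c.png

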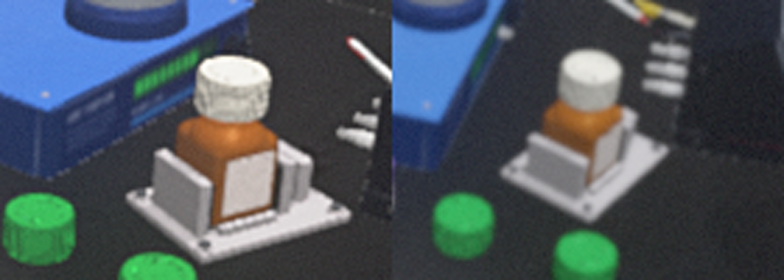

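The crop shows the white ribbed cap on the square amber bottle in the steel holder, at scene (353,171) and side (320,158). The green ones stand loose on the bench. The cap axis fits at about (0.451, 0.0527) and the tray at (0.537, 0.379), yaw −5.8°. Both agree with the networks and are within reach, so I'll raise and approach.

Call:
apply_moves(moves=[[[0, 0, -0.04], 0], [[0, 0, -0.04], 0], [[-0.026, 0.03, 0], 0], [[-0.026, 0.03, 0], 0], [[-0.026, 0.03, 0], 0]], hand=0.087)

```text
time_s: 1.82
tcp_pos: [0.2631, -0.4716, 0.303]
ee_rot: [[-0.936, -0.353, 0.001], [-0.353, 0.936, -0.001], [-0.001, -0.001, -1.0]]
wrist_force: [1.7, 0.7, 0.3]
gripper_width: 0.998
gripper_force: 0.0
```

Call:
apply_moves(moves=[[[-0.026, 0.03, 0], 0], [[-0.026, 0.03, 0], 0], [[-0.026, 0.03, 0], 0], [[-0.026, 0.03, 0], 0], [[-0.026, 0.03, 0], 0]])

```text
time_s: 2.23
tcp_pos: [0.3312, -0.2843, 0.3028]
ee_rot: [[-0.935, -0.354, 0.001], [-0.354, 0.935, -0.0], [-0.001, -0.001, -1.0]]
wrist_force: [1.5, -0.0, -0.6]
gripper_width: 1.001
gripper_force: 0.0
```

Call:
apply_moves(moves=[[[-0.026, 0.03, 0], 0], [[-0.026, 0.03, 0], 0], [[-0.026, 0.03, 0], 0], [[-0.026, 0.03, 0], 0], [[-0.026, 0.03, 0], 0]])

```text
time_s: 2.65
tcp_pos: [0.3995, -0.0978, 0.3031]
ee_rot: [[-0.935, -0.355, 0.002], [-0.355, 0.935, 0.0], [-0.002, -0.0, -1.0]]
wrist_force: [0.3, -0.7, -0.1]
gripper_width: 0.999
gripper_force: 0.0
```

Call:
apply_moves(moves=[[[-0.026, 0.03, 0], 0], [[-0.026, 0.03, 0], 0], [[-0.026, 0.03, 0], 0], [[0.002, 0.004, 0.03], 0], [[0, 0, 0], 0]])

```text
time_s: 3.07
tcp_pos: [0.4342, 0.0167, 0.2681]
ee_rot: [[-0.934, -0.358, -0.009], [-0.358, 0.934, -0.001], [0.009, 0.003, -1.0]]
wrist_force: [-1.6, -0.3, -2.0]
gripper_width: 1.001
gripper_force: 0.0
```

```bash
python3 - <<'E'
from h import *
np.set_printoptions(precision=4,suppress=True)
p=imaging.capture("wrist")
print(np.array(p["eye"]))
g=lambda q:cyl(q[0],q[1],.091,.121,.0255)
for d in models.place_of(p,"cap_top"):
    uv=np.array(d["at"])*[512,384];print(d["confidence"],uv,onz(p,uv,.121))
for d in models.cut_out(p,"cap"):
    m=d["region"].astype(np.float32);e=np.array(d["extent"])*[512,384,512,384];print(d["confidence"],e,fit([(p,m)],g,[.45,.052],[.01,.01]))
s=r.sense();R=np.array(s["ee_rot"]);t=np.array(s["tcp_pos"]);print(t,R,s["joints"])
print("tool delta",R.T@(np.array([.451,.0527,.2])-t))
cv2.imwrite("pics/d.png",p["frame"])
E
```

```text
[ 0.3644 -0.0106  0.4295]
0.89 [281.2928 204.7872] [0.4508 0.0547 0.121 ]
0.52 [327.9872 250.5984] [0.4858 0.1324 0.121 ]
0.67 [310.6816 231.7824  13.1072  17.5872] (array([0.45 , 0.052]), np.float64(1.0))
0.6 [258.304  180.5952  43.7248  44.5824] (array([0.45 , 0.053]), np.float64(0.06583714485168457))
0.6 [341.8112 174.7968  38.1952  32.9856] (array([0.45 , 0.052]), np.float64(1.0))
[0.4374 0.0146 0.2734] [[-0.9349 -0.3549  0.0008]
 [-0.3549  0.9349 -0.0007]
 [-0.0005 -0.001  -1.    ]] [ 23.3701   1.1352 -19.0641   0.0615 -69.7737 -92.6052]
tool delta [-0.0263  0.0309  0.0734]
```

View pics/d.png

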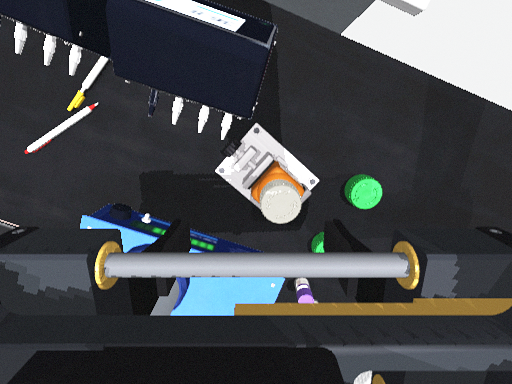

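The wrist picture shows the white cap at (281,203). It triangulates to about (0.4505, 0.053), in line with the earlier fits. Next I'll centre over it and descend to a TCP height of 0.096, so the tips are 5 mm above the cap's underside.

Call:
apply_moves(moves=[[[-0.026, 0.031, 0], 0], [[0, 0, 0.04], 0], [[0, 0, 0.04], 0], [[0, 0, 0.03], 0], [[0, 0, 0], 0]])

```text
time_s: 3.63
tcp_pos: [0.4473, 0.0512, 0.1586]
ee_rot: [[-0.936, -0.352, -0.009], [-0.352, 0.936, -0.003], [0.01, 0.0, -1.0]]
wrist_force: [-1.0, 0.4, -0.4]
gripper_width: 0.999
gripper_force: 0.0
```

Call:
apply_moves(moves=[[[0, 0, 0.02], 0], [[0, 0, 0.02], 0], [[0, 0, 0.02], 0], [[0, 0, 0.007], 0], [[0, 0, 0], 0]])

```text
time_s: 4.05
tcp_pos: [0.4511, 0.0528, 0.0963]
ee_rot: [[-0.935, -0.354, 0.0], [-0.354, 0.935, -0.0], [-0.0, -0.0, -1.0]]
wrist_force: [0.7, -0.2, 0.6]
gripper_width: 1.002
gripper_force: 0.0
```

```bash
python3 - <<'E'
from h import *
ps=[imaging.capture(n) for n in("scene","side")]
cv2.imwrite("pics/e.png",cv2.resize(np.hstack([ps[0]["frame"][90:230,280:420],ps[1]["frame"][80:220,250:390]]),None,fx=2.8,fy=2.8,interpolation=cv2.INTER_CUBIC))
s=r.sense();print(s["tcp_pos"],s["wrist_force"],s["moment"],s["time_s"])
for p in ps: print(proj(p,s["tcp_pos"]))
E
```

```text
[0.45210789 0.05345079 0.09750299] [0.19128702 1.06608126 0.57163813] [0.00212557 0.02021495 0.02531529] 4.15
[351.11035875 174.58976548]
[318.80314573 161.43051919]
```

View pics/e.png

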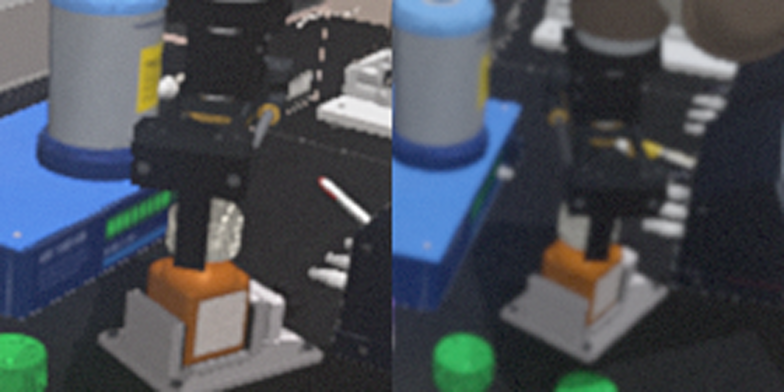

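The fingers straddle the white cap, at crop px (200,225) on the left and (590,225) on the right, with the tips just above the amber shoulder. Closing now.

Call:
apply_moves(moves=[[[0.001, 0, 0], 0], [[0, 0, 0], 0], [[0, 0, 0], 0], [[0, 0, 0], 0], [[0, 0, 0], 0]], hand=0.03)

```text
time_s: 4.57
tcp_pos: [0.4496, 0.0531, 0.0959]
ee_rot: [[-0.935, -0.355, 0.001], [-0.355, 0.935, 0.0], [-0.001, -0.0, -1.0]]
wrist_force: [-0.0, -0.4, -0.5]
gripper_width: 0.708
gripper_force: 0.0
```

Call:
apply_moves(moves=[[[0, 0, 0], 0], [[0, 0, 0], 0], [[0, 0, 0], 0]])

```text
time_s: 4.82
tcp_pos: [0.4494, 0.0533, 0.0956]
ee_rot: [[-0.935, -0.355, -0.0], [-0.355, 0.935, 0.0], [-0.0, 0.0, -1.0]]
wrist_force: [-1.3, 1.1, 1.4]
gripper_width: 0.568
gripper_force: 30.1
```

Gripped at 49.4 mm and 30 N. Now pressing down.

Call:
apply_moves(moves=[[[0, 0, 0.002], 0], [[0, 0, 0.002], 0], [[0, 0, 0.002], 0], [[0, 0, 0.001], 0], [[0, 0, 0], 0]])

```text
time_s: 5.23
tcp_pos: [0.4495, 0.0533, 0.0892]
ee_rot: [[-0.935, -0.355, 0.0], [-0.355, 0.935, 0.0], [-0.0, 0.0, -1.0]]
wrist_force: [-4.4, 2.9, 7.9]
gripper_width: 0.572
gripper_force: 30.1
```

Call:
apply_moves(moves=[[[0, 0, 0], 0], [[0, 0, 0], 0]])

```text
time_s: 5.4
tcp_pos: [0.4495, 0.0533, 0.0893]
ee_rot: [[-0.935, -0.355, 0.0], [-0.355, 0.935, 0.0], [-0.0, 0.0, -1.0]]
wrist_force: [-4.6, 2.7, 7.8]
gripper_width: 0.571
gripper_force: 30.1
```

Call:
apply_moves(moves=[[[0.0005, 0.0005, 0.0005], 0], [[0, 0, 0.0005], 0], [[0, 0, 0], 0], [[0, 0, 0], 0]])

```text
time_s: 5.73
tcp_pos: [0.4494, 0.0533, 0.0887]
ee_rot: [[-0.935, -0.356, 0.001], [-0.356, 0.935, -0.0], [-0.001, -0.001, -1.0]]
wrist_force: [-2.6, 0.8, 9.5]
gripper_width: 0.567
gripper_force: 30.2
```

Now down 6.9 mm at 9.5 N, which matches the spring at about 6.9 mm. Next I'll turn it anticlockwise (negative about tool z).

Call:
apply_moves(moves=[[[0, 0, 0.0002], -4], [[0, 0, 0], -4], [[0, 0, 0], -4], [[0, 0, 0], -4], [[0, 0, 0], -4]])

```text
time_s: 6.15
tcp_pos: [0.4505, 0.0534, 0.0889]
ee_rot: [[-0.754, -0.657, 0.004], [-0.657, 0.754, 0.0], [-0.003, -0.002, -1.0]]
wrist_force: [-0.0, -0.3, 8.6]
gripper_width: 0.569
gripper_force: 30.2
```

Call:
apply_moves(moves=[[[0, 0, 0.0003], -4], [[0, 0, 0], -4], [[0, 0, 0], -4], [[0, 0, 0], -4], [[0, 0, 0], -4]])

```text
time_s: 6.57
tcp_pos: [0.4508, 0.0536, 0.0886]
ee_rot: [[-0.484, -0.875, 0.004], [-0.875, 0.484, 0.0], [-0.002, -0.003, -1.0]]
wrist_force: [0.3, -0.2, 8.7]
gripper_width: 0.571
gripper_force: 30.2
```

Call:
apply_moves(moves=[[[0, 0, 0], -4], [[0, 0, 0], -4], [[0, 0, 0], -4], [[0, 0, 0], -4], [[0, 0, 0], -4]])

```text
time_s: 6.98
tcp_pos: [0.451, 0.0537, 0.0887]
ee_rot: [[-0.156, -0.988, 0.005], [-0.988, 0.156, 0.001], [-0.001, -0.004, -1.0]]
wrist_force: [-0.8, -0.4, 9.5]
gripper_width: 0.568
gripper_force: 30.2
```

Call:
apply_moves(moves=[[[0, 0, 0], 0], [[0, 0, 0], 0], [[0, 0, 0], 0]])

```text
time_s: 7.23
tcp_pos: [0.4509, 0.0537, 0.0887]
ee_rot: [[-0.158, -0.987, 0.005], [-0.987, 0.158, 0.0], [-0.001, -0.004, -1.0]]
wrist_force: [0.2, -0.5, 10.1]
gripper_width: 0.568
gripper_force: 30.2
```

```bash
python3 - <<'E'
from h import *
p=imaging.capture("scene");s=r.sense()
print(s["moment"],s["wrist_force"],np.degrees(np.arctan2(s["ee_rot"][1][1],s["ee_rot"][0][1])))
E
```

```text
[-0.05162573  0.20238245  0.04553963] [-1.0623995   0.52351293  8.70398172] 170.88034917135286
```

Turned 60° while held down. Now lifting gently and watching the force.

Call:
apply_moves(moves=[[[0, 0, -0.003], 0], [[0, 0, -0.003], 0], [[0, 0, -0.003], 0], [[0, 0, -0.002], 0], [[0, 0, 0], 0]])

```text
time_s: 7.7
tcp_pos: [0.4498, 0.0534, 0.0985]
ee_rot: [[-0.16, -0.987, 0.002], [-0.987, 0.16, 0.001], [-0.001, -0.002, -1.0]]
wrist_force: [2.6, -0.8, 3.3]
gripper_width: 0.568
gripper_force: 30.1
```

Call:
apply_moves(moves=[[[0, 0, -0.004], 0], [[0, 0, -0.005], 0], [[0, 0, -0.005], 0], [[0, 0, -0.005], 0], [[0, 0, 0], 0]])

```text
time_s: 8.12
tcp_pos: [0.4482, 0.0531, 0.1172]
ee_rot: [[-0.16, -0.987, -0.001], [-0.987, 0.16, -0.0], [0.0, 0.001, -1.0]]
wrist_force: [-0.5, -0.6, -0.5]
gripper_width: 0.569
gripper_force: 30.1
```

Call:
apply_moves(moves=[[[0, 0, -0.02], 0], [[0, 0, -0.03], 0], [[0, 0, -0.03], 0], [[0, 0, -0.02], 0], [[0, 0, 0], 0]])

```text
time_s: 8.53
tcp_pos: [0.4507, 0.054, 0.2211]
ee_rot: [[-0.159, -0.987, 0.007], [-0.987, 0.159, 0.003], [-0.004, -0.007, -1.0]]
wrist_force: [-0.1, 0.5, 0.3]
gripper_width: 0.569
gripper_force: 30.1
```

```bash
python3 - <<'E'
from h import *
ps=[imaging.capture(n) for n in("scene","side")]
cv2.imwrite("pics/f.png",cv2.resize(np.hstack([ps[0]["frame"][60:230,270:420],ps[1]["frame"][50:220,250:400]]),None,fx=2.6,fy=2.6,interpolation=cv2.INTER_CUBIC))
s=r.sense();R=np.array(s["ee_rot"]);t=np.array(s["tcp_pos"]);print(t,R,s["wrist_force"],s["joints"])
# tray re-fit & nearby tall things
print(R.T@(np.array([.537,.379,t[2]])-t))
for n,q in((0,(305,300)),(0,(310,370)),(0,(235,385)),(1,(325,370)),(1,(275,410))): print(q,onz(ps[n],np.array(q)/1.5625,0))
E
```

```text
[0.44813808 0.05335375 0.21690697] [[-1.60487568e-01 -9.87037736e-01 -4.98843927e-04]
 [-9.87037536e-01  1.60487084e-01  8.93952831e-04]
 [-8.02307171e-04  6.35845997e-04 -9.99999476e-01]] [-0.6965618  -0.20895777 -1.47909206] [ 27.48432621   5.15339964 -23.10245862  -0.06655968 -61.7458755
 -36.68800303]
[-3.35686305e-01 -3.54480509e-02  2.46784158e-04]
(305, 300) [0.77428681 0.1974817  0.        ]
(310, 370) [0.62150857 0.31891072 0.        ]
(235, 385) [6.62302588e-01 4.02301235e-01 5.55111512e-17]
(325, 370) [0.64453125 0.30540567 0.        ]
(275, 410) [0.67605321 0.39944222 0.        ]
```

View pics/f.png

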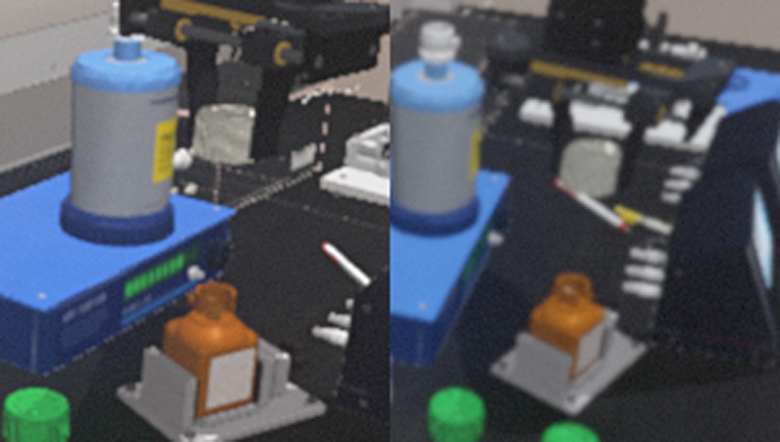

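The cap is held level in the gripper, at crop px (225,130) on the left and (590,165) on the right, and the neck with its lugs is bare. Now carrying it to the tray.

Call:
apply_moves(moves=[[[-0.0373, -0.0039, 0], 0], [[-0.0373, -0.0039, 0], 0], [[-0.0373, -0.0039, 0], 0], [[-0.0373, -0.0039, 0], 0], [[-0.0373, -0.0039, 0], 0]])

```text
time_s: 9.05
tcp_pos: [0.4968, 0.2352, 0.2147]
ee_rot: [[-0.16, -0.987, -0.004], [-0.987, 0.16, -0.003], [0.003, 0.004, -1.0]]
wrist_force: [1.0, -0.9, -1.0]
gripper_width: 0.568
gripper_force: 30.1
```

Call:
apply_moves(moves=[[[-0.0373, -0.0039, 0], 0], [[-0.0373, -0.0039, 0], 0], [[-0.0373, -0.0039, 0], 0], [[-0.0373, -0.0039, 0], 0], [[0, 0, 0], -4]])

```text
time_s: 9.47
tcp_pos: [0.5372, 0.3841, 0.2121]
ee_rot: [[-0.086, -0.996, -0.003], [-0.996, 0.086, -0.003], [0.003, 0.003, -1.0]]
wrist_force: [1.3, -1.1, -1.3]
gripper_width: 0.566
gripper_force: 30.1
```

Call:
apply_moves(moves=[[[0, 0, 0], -7], [[0, 0, 0], -7], [[0, 0, 0], -7], [[0, 0, 0], -7], [[0, 0, 0], -7]])

```text
time_s: 9.88
tcp_pos: [0.536, 0.3783, 0.2138]
ee_rot: [[0.502, -0.865, -0.005], [-0.865, -0.502, -0.004], [0.001, 0.006, -1.0]]
wrist_force: [-0.6, -0.4, -0.2]
gripper_width: 0.567
gripper_force: 30.1
```

Call:
apply_moves(moves=[[[0, 0, 0], -7], [[0, 0, 0], -7], [[0, 0, 0], -7], [[0, 0, 0], -7], [[0, 0, 0], -7]])

```text
time_s: 10.3
tcp_pos: [0.536, 0.3782, 0.2139]
ee_rot: [[0.907, -0.421, -0.004], [-0.421, -0.907, -0.004], [-0.003, 0.005, -1.0]]
wrist_force: [0.5, 0.3, 0.3]
gripper_width: 0.565
gripper_force: 30.1
```

Call:
apply_moves(moves=[[[0, 0, 0], -7], [[0, 0, 0], -7], [[0, 0, 0], -5], [[0, 0, 0], 0], [[0, 0, 0], 0]])

```text
time_s: 10.72
tcp_pos: [0.5364, 0.3784, 0.2148]
ee_rot: [[0.994, -0.111, -0.003], [-0.111, -0.994, -0.003], [-0.003, 0.003, -1.0]]
wrist_force: [-1.1, -0.2, -0.2]
gripper_width: 0.573
gripper_force: 30.1
```

```bash
python3 - <<'E'
from h import *
np.set_printoptions(precision=4,suppress=True)
ps=[imaging.capture(n) for n in("scene","side")]
s=r.sense();R=np.array(s["ee_rot"]);t=np.array(s["tcp_pos"]);print(s["time_s"],t,R,s["wrist_force"],np.array(s["joints"]),np.degrees(np.arctan2(R[1,1],R[0,1])))
print(R.T@(np.array([.537,.379,.03])-t))
cv2.imwrite("pics/g.png",cv2.resize(np.hstack([ps[0]["frame"][110:320,110:300],ps[1]["frame"][110:320,130:320]]),None,fx=2.1,fy=2.1,interpolation=cv2.INTER_CUBIC))
E
```

```text
10.8167 [0.5368 0.3787 0.2157] [[ 0.9939 -0.1101 -0.0018]
 [-0.1101 -0.9939 -0.0016]
 [-0.0016  0.0018 -1.    ]] [-0.0803 -0.3935 -0.8336] [ 49.2737  25.4882   4.9086  -0.0203 -69.5588  34.4125] -96.32086066937035
[ 0.0005 -0.0007  0.1857]
```

View pics/g.png

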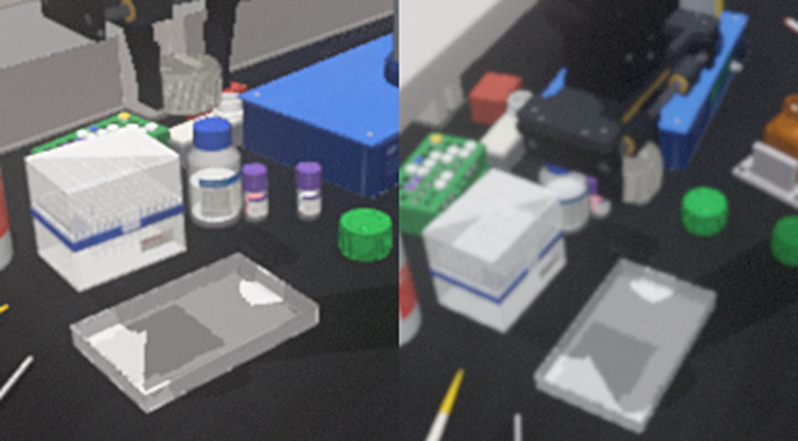

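The cap at left crop px (190,82) looks slightly tilted, so I'll check that before lowering.

```bash
python3 - <<'E'
from h import *
np.set_printoptions(precision=4,suppress=True)
ps=[imaging.capture(n) for n in("scene","side")]
t=np.array(r.sense()["tcp_pos"])
u=t+[0,0,-.0045]
out=[]
for p in ps:
    c=proj(p,u+[0,0,.015]);m=region(p,"cap",c)
    f=p["frame"].copy()
    if m is not None:
        for lab,tilt in(("level",0),("x",15),("x",-15),("y",15),("y",-15)):
            a=np.radians(tilt);Q=np.array(cyl(0,0,-.015,.015,.0255))
            A=cv2.Rodrigues(np.array([a,0,0.] if lab=="x" else [0,a,0]))[0]
            h=hullmask(p,Q@A.T+u+[0,0,.015]);print(lab,tilt,round(float(np.minimum(h,m).sum()/np.maximum(h,m).sum()),3))
    i,j=int(c[1]),int(c[0]);out.append(cv2.resize(f[max(i-30,0):max(i-30,0)+60,j-30:j+30],(390,390),interpolation=cv2.INTER_CUBIC))
    for k in("cap","cap_top"):print(k,proj(p,u+[0,0,.03*(k!="cap")]),[(round(d["confidence"],2),np.array(d["at"])*[512,384]) for d in models.place_of(p,k)[:4]])
cv2.imwrite("pics/i.png",np.hstack(out))
E
```

```text
level 0 0.762
x 15 0.72
x -15 0.693
y 15 0.713
y -15 0.689
cap [196.9859 156.3573] [(0.69, array([326.912 , 248.9088])), (0.59, array([202.7008, 154.9056])), (0.59, array([282.2144, 227.4816]))]
cap_top [195.8614 138.1241] [(0.78, array([327.3216, 236.5824])), (0.71, array([288.    , 215.5008])), (0.66, array([195.6864, 134.208 ])), (0.29, array([214.2208, 209.5104]))]
level 0 0.386
x 15 0.413
x -15 0.374
y 15 0.401
y -15 0.368
cap [238.3263 196.1419] [(0.83, array([316.8256, 230.8992])), (0.72, array([238.08  , 195.6864])), (0.6, array([276.7872, 215.3856]))]
cap_top [238.1382 182.6225] [(0.92, array([236.5952, 183.3984])), (0.77, array([317.9008, 219.4176])), (0.76, array([274.8928, 206.208 ]))]
```

View pics/i.png

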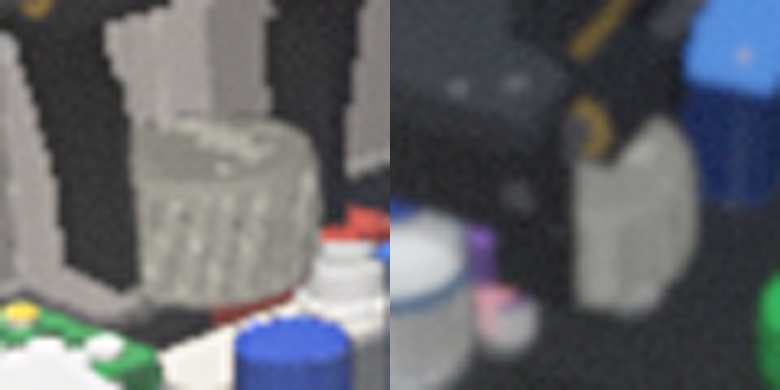

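The cap sits within about 1–2 px of its expected position and leans only a few degrees about the finger axis. The tray floor will level it, so I'll lower it and make contact in small steps.

Call:
apply_moves(moves=[[[0, 0, 0.04], 0], [[0, 0, 0.04], 0], [[0, 0, 0.04], 0], [[0, 0, 0.03], 0], [[0, 0, 0.02], 0]])

```text
time_s: 11.63
tcp_pos: [0.5356, 0.3774, 0.0431]
ee_rot: [[0.994, -0.109, -0.004], [-0.109, -0.994, -0.004], [-0.004, 0.004, -1.0]]
wrist_force: [0.4, -0.2, -0.8]
gripper_width: 0.566
gripper_force: 30.1
```

Call:
apply_moves(moves=[[[0, 0, 0.015], 0], [[0, 0, 0.01], 0], [[0, 0, 0.005], 0], [[0, 0, 0], 0], [[0, 0, 0], 0]])

```text
time_s: 12.05
tcp_pos: [0.5378, 0.3795, 0.0179]
ee_rot: [[0.994, -0.108, 0.001], [-0.108, -0.994, 0.001], [0.001, -0.001, -1.0]]
wrist_force: [0.0, 0.9, -0.0]
gripper_width: 0.569
gripper_force: 30.1
```

Call:
apply_moves(moves=[[[0, 0, 0.002], 0], [[0, 0, 0.002], 0], [[0, 0, 0.001], 0], [[0, 0, 0], 0], [[0, 0, 0], 0]])

```text
time_s: 12.47
tcp_pos: [0.5373, 0.3791, 0.0123]
ee_rot: [[0.994, -0.108, 0.0], [-0.108, -0.994, 0.0], [0.0, -0.0, -1.0]]
wrist_force: [0.2, -0.5, -0.1]
gripper_width: 0.568
gripper_force: 30.1
```

Call:
apply_moves(moves=[[[0, 0, 0.001], 0], [[0, 0, 0.001], 0], [[0, 0, 0.001], 0], [[0, 0, 0], 0], [[0, 0, 0], 0]])

```text
time_s: 12.88
tcp_pos: [0.5372, 0.3789, 0.0089]
ee_rot: [[0.994, -0.108, -0.0], [-0.108, -0.994, -0.0], [-0.0, 0.0, -1.0]]
wrist_force: [-0.0, 0.1, -0.6]
gripper_width: 0.571
gripper_force: 30.1
```

Call:
apply_moves(moves=[[[0, 0, 0.0007], 0], [[0, 0, 0.0007], 0], [[0, 0, 0], 0], [[0, 0, 0], 0]])

```text
time_s: 13.22
tcp_pos: [0.5372, 0.379, 0.0076]
ee_rot: [[0.994, -0.108, -0.0], [-0.108, -0.994, -0.0], [-0.0, 0.0, -1.0]]
wrist_force: [0.2, 0.4, 0.0]
gripper_width: 0.572
gripper_force: 30.1
```

Call:
apply_moves(moves=[[[0, 0, 0.0007], 0], [[0, 0, 0.0005], 0], [[0, 0, 0], 0], [[0, 0, 0], 0]])

```text
time_s: 13.55
tcp_pos: [0.5373, 0.3791, 0.0066]
ee_rot: [[0.994, -0.108, 0.0], [-0.108, -0.994, 0.0], [0.0, -0.0, -1.0]]
wrist_force: [-0.8, -0.5, 0.3]
gripper_width: 0.566
gripper_force: 30.1
```

Call:
apply_moves(moves=[[[0, 0, 0.0005], 0], [[0, 0, 0.0005], 0], [[0, 0, 0], 0], [[0, 0, 0], 0]])

```text
time_s: 13.88
tcp_pos: [0.5373, 0.3791, 0.0066]
ee_rot: [[0.994, -0.108, 0.0], [-0.108, -0.994, 0.0], [0.0, -0.0, -1.0]]
wrist_force: [-2.2, -0.6, 5.9]
gripper_width: 0.573
gripper_force: 30.1
```

Contact came at TCP 0.0066, exactly as predicted for a level cap on the tray floor. Releasing.

Call:
apply_moves(moves=[[[0, 0, -0.0004], 0], [[0, 0, 0], 0], [[0, 0, 0], 0], [[0, 0, 0], 0], [[0, 0, 0], 0]], hand=0.08)

```text
time_s: 14.3
tcp_pos: [0.5372, 0.3789, 0.0055]
ee_rot: [[0.994, -0.108, -0.0], [-0.108, -0.994, -0.0], [-0.0, 0.0, -1.0]]
wrist_force: [-0.0, 0.2, 0.3]
gripper_width: 0.857
gripper_force: 0.0
```

Call:
apply_moves(moves=[[[0, 0, 0], 0], [[0, 0, 0], 0], [[0, 0, 0], 0], [[0, 0, 0], 0]])

```text
time_s: 14.63
tcp_pos: [0.5372, 0.379, 0.0058]
ee_rot: [[0.994, -0.108, -0.0], [-0.108, -0.994, -0.0], [-0.0, 0.0, -1.0]]
wrist_force: [-0.6, 1.1, -0.2]
gripper_width: 0.916
gripper_force: 0.0
```

Open at 80 mm with no force. Rising straight up.

Call:
apply_moves(moves=[[[0, 0, -0.01], 0], [[0, 0, -0.02], 0], [[0, 0, -0.03], 0], [[0, 0, -0.04], 0], [[0, 0, -0.04], 0]])

```text
time_s: 15.05
tcp_pos: [0.5368, 0.3785, 0.1474]
ee_rot: [[0.994, -0.108, -0.001], [-0.108, -0.994, -0.001], [-0.001, 0.001, -1.0]]
wrist_force: [0.2, -0.2, 0.1]
gripper_width: 0.921
gripper_force: 0.0
```

Call:
apply_moves(moves=[[[0, 0, -0.04], 0], [[0, 0, -0.03], 0], [[0, 0, 0], 0], [[0, 0, 0], 0]])

```text
time_s: 15.38
tcp_pos: [0.5379, 0.3798, 0.2197]
ee_rot: [[0.994, -0.108, 0.004], [-0.108, -0.994, 0.005], [0.004, -0.005, -1.0]]
wrist_force: [-0.7, -0.3, -1.3]
gripper_width: 0.918
gripper_force: 0.0
```

```bash
python3 - <<'E'
from h import *
ps=[imaging.capture(n) for n in("scene","side")]
s=r.sense();print(s["time_s"],s["tcp_pos"],s["wrist_force"])
for p in ps:
    for k,z in(("cap",.002),("cap_top",.032)): print(k,[(round(d["confidence"],2),onz(p,np.array(d["at"])*[512,384],z).round(3)) for d in models.place_of(p,k)[:4]])
cv2.imwrite("pics/j.png",cv2.resize(np.hstack([ps[0]["frame"][130:320,110:300],ps[1]["frame"][130:320,130:320]]),None,fx=2.1,fy=2.1,interpolation=cv2.INTER_CUBIC))
E
```

```text
15.4833 [0.53661549 0.37860755 0.21555698] [-0.23742294 -0.18515868 -0.39772312]
cap [(0.93, array([0.538, 0.374, 0.002])), (0.79, array([0.412, 0.188, 0.002])), (0.76, array([0.516, 0.185, 0.002]))]
cap_top [(0.86, array([0.539, 0.374, 0.032])), (0.81, array([0.408, 0.197, 0.032])), (0.78, array([0.518, 0.179, 0.032])), (0.24, array([0.568, 0.215, 0.032]))]
cap [(0.7, array([0.539, 0.378, 0.002])), (0.63, array([0.514, 0.187, 0.002])), (0.62, array([0.405, 0.202, 0.002]))]
cap_top [(0.84, array([0.536, 0.376, 0.032])), (0.57, array([0.529, 0.184, 0.032])), (0.56, array([0.417, 0.185, 0.032])), (0.41, array([0.533, 0.398, 0.032]))]
```

View pics/j.png

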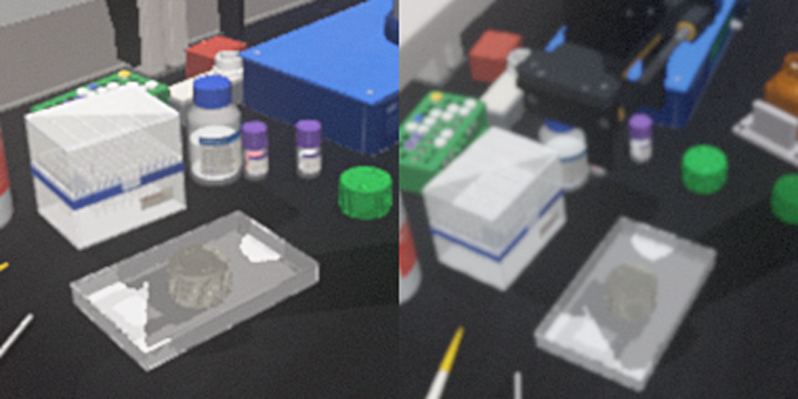

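The cap stands flat, open side down, in the middle of the tray, at crop px (198,275) on the left and (632,290) on the right. Both vials and the buffer bottle are upright, and the gripper is clear. Handing in.

```bash
python3 -c "
from station import r
print(r.finish_job())"
```

```text
the job is handed in; nothing more can be done
None
```

The job is handed in at about 15.5 s of the 45 s allowed: the cap was pressed down, turned 60° anticlockwise, lifted off and set flat, open side down, in the tray, with both vials and the buffer bottle still standing.

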